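# Draw hot water for tea: unlock the dispenser and push the mug onto its paddle

### The job

Make the hot-water dispenser run into the mug without picking anything up: slide the child-lock tab on top of the dispenser with a fingertip all the way to the left as you face it, then push the mug that stands in front of it along the worktop with the fingertips, upright, under the nozzle and against the paddle until the paddle is pressed fully back. Press the paddle only with the mug, and leave the sugar shaker, jam jar, teaspoon and saucer with lemon slice around it where they are. Finish while still holding the mug pushed against the paddle, with the hand clear of the dispenser.

Things in the scene. Friction and masses are not known exactly. Their poses are not given: they have to be found in the camera images.
- dispenser: White dispenser, fixed: 184 wide, 208 deep, 285 tall. Origin on the worktop on its midline, below the paddle. Own x points from front to back (the way the mug is pushed), y to its left seen from the front, z up. Lower body's front face at x = +28 mm; head (z 176 to 284) overhangs to x = -36. Under the head the bay is open to both sides down to the bare worktop. Lean the tool back to clear it.
- nozzle (a point): Lower end of the steel nozzle, 16 mm across, on the midline at x = -20 mm, z = 136 mm of the dispenser. The water would fall straight down from here.
- paddle (a joint): Grey sprung paddle, 40 wide, hinged under the head at dispenser x +14, z 167 mm, hanging 110 mm down. 0 = at rest, foot forward; 0.30 rad = fully back. A mug pressing it fully has its cup axis at dispenser x = -31 mm, and first touches it at x = -64. It takes 0.7 N to start, 2.6 N at the end, and springs back, shoving the mug, when let go. Locked, it stops near 0.06 rad.
- paddle_foot (a point): Centre of the rubber foot bar, 10 mm thick, at the paddle's lower end; at rest its front is at dispenser x = -23, z = 62 mm, fully back at x = +9, z = 57.
- lock (a joint): Child lock, slides along the dispenser's y. 0 = locked, in the middle of the dispenser's width; 0.030 m = open, against the stop at its left end. Starts between 0 and 0.008. It takes 1 to 2 N and stays where it is left; the paddle is free from 0.025.
- lock_tab (a point): Centre of the lock's black tab on top of the head near the front edge (dispenser x = -6, z = 293 mm, y = lock value). The tab is 16 front to back, 18 along its travel, and stands up 14 mm (z 286.5 to 300.5) from a grey track plate. The tank lid behind it begins 54 mm behind the tab's centre, top at z = 293, its knob at 302.
- mug: The mug in front of the dispenser: white with a blue sprig, 91 tall, 0.22 to 0.36 kg; cup 81 mm across, straight walls; one handle reaching 73 mm from the cup's axis. Origin under the middle of its outline, z up. The handle points along own -y, the cup's axis is at own y = +16.5 mm. It starts with the handle to the right. Keep the gripper's body above or behind its rim.
- mug_axis (a point): Centre of the underside of the mug's cup, on the cup's axis.
- sugar: Bystander: glass sugar shaker with steel top, 58 across, 119 tall, origin under its centre; left of the dispenser's front.
- jam: Bystander: jam jar, 69 across, 99 tall, origin under its centre; right of the dispenser's front.
- saucer: Bystander: green saucer, 125 across, 22 tall, origin under its centre; carries the lemon slice.
- slice: Bystander: lemon slice 54 across, 7 thick, lying in the saucer.
- tea_spoon: Bystander: teaspoon, 130 x 26 x 11, lying on the worktop left of the mug, about in line with it.
Not all that is in view belongs to the job. What is shaped like the mug but pink is not meant.

How it is judged (in metres and radians):
On the way, in this order (a step that is already met when the one before it is completed fails the run):
1. the lock tab is slid to its left end (value of joint lock above 0.026 m), for 0.2 s.
2. the mug stands under the nozzle and holds the paddle fully back (value of joint paddle above 0.24 rad and contact force between mug and dispenser above 0.8 N and horizontal distance between mug_axis and nozzle below 0.025 m), for 0.3 s.
At the end, for the whole second after the job is handed in: The lock is open (over 0.025 m); the mug stands upright on the worktop (tilt under 0.12 rad), at rest, its cup axis within 25 mm of the nozzle seen from above, and holds the paddle pressed (over 0.24 rad); the fingers still push the mug (over 0.4 N) and the robot does not touch the dispenser (all of step 2 and value of joint lock above 0.025 m and contact force between the fingers and mug above 0.4 N and contact force between each of the arm, the fingers and dispenser below 0.3 N and height (world z) of mug below 0.006 m and angle between mug's own z axis and vertical below 0.12 rad and linear speed of mug below 0.02 m/s); the arm keeps its last pose, push and grip.
It fails at once if the mug is lifted off the worktop (height (world z) of mug above 0.015 m).
It fails at once if the mug is tipped (angle between mug's own z axis and vertical above 0.35 rad).
It fails at once if the paddle is pressed by the hand instead of the mug (value of joint paddle above 0.1 rad and contact force between any of the fingers, the arm and dispenser above 1 N).
It fails at once if the sugar shaker, jam jar, saucer, lemon slice or teaspoon is shoved away (more than 30 mm) (distance of any of sugar, jam, saucer, slice, tea_spoon from where it was at the start of the episode above 0.03 m).
It also fails if it takes over 48 s, if anything falls off the work surface, if the arm or the gripper's body presses on something with over 40 N, if the wrist force passes 120 N, or if a joint passes its speed limit or range.

### The arm

A 6-joint arm with a two-finger parallel gripper is mounted at the origin on a cart in front of the work surface, level with it; the furniture and walls round the work are solid. World frame = base frame: x ahead of the robot, y to its left, z up, the work surface at z = 0. Lengths are in mm, angles in rad, forces in N, time in s.
With the tool pointing down it reaches from about 400 to 925 mm from the base axis. Payload 12.5 kg.
Tool frame: the origin (TCP) lies on the mounting face of the last link; the fingertips stand 190 mm ahead of it and the grasp point (between the pads) lies 171 mm ahead of it; z points along the fingers, y is the line along which they close (so a half turn about z gives the same grasp; the last joint's range is limited). The gripper opens to 95 mm and grips with 3 to 60 N. Pads are 20 mm wide; open, the fingers measure 119 mm over their backs; the gripper's body (75 mm by 180 mm) begins 59 mm behind the grasp point.
Start: joints at [-1.248, 0.491, 1.559, -0, 1.092, -0.106], TCP at [259.881, -568.407, 404.761] pointing down, gripper open.
Joint ranges: [-3.1, 3.1], [-0.84, 2.19], [0.05, 2.79], [-1.13, 4.28], [0.06, 2.93], [-2.69, 2.69]. Speed limits (rad/s): [2.22, 2.22, 2.79, 3.14, 3.14, 3.14].

### API

Orientations are given as [roll, pitch, yaw] about the fixed x, y, z axes, in that order (R = Rz(yaw) Ry(pitch) Rx(roll)).
In Python, from cell import * gives the robot as it stands.
- The arm moves only by the tool arm_command, never from a script. Its argument "rows" is a list that holds one entry, the list of rows, each a list of 7 numbers: the shift along the tool's x, y, z normalised to -1 to 1, where 1 is 0.15 m, then the turn, a rotation vector about the tool's x, y, z normalised to -1 to 1, where 1 is 360 degrees, then the opening, from -1 (shut) to 1 (fully open). A call has 1 to 10 rows; each row is the pose to reach, as a shift and turn from the pose commanded when the call began, along the tool's axes at that moment, turning the shorter way round; what a row does not reach only later rows make up. A row lasts 1/12 s, in which the tool goes at most 41.7 mm and 7.16 degrees, less where a joint would pass 70% of its speed; a pose out of reach is approached as far as the arm can. A call with a number of a shift or a turn outside -1 to 1 is refused whole. A call with a gripper value outside its range is refused whole. The fingers move at their own pace and stop on an object; the grip force is fixed at half the most. Time passes only in rows, so rows that repeat a pose let the fingers close. It gives the time, the measured TCP pose, the force, the opening and the grip force at its end, in the units of the state.
- state(): the state, without advancing time (a new reading comes with each control period).
- read_camera(name): name is "scene" or "top" or "wrist"; returns (picture, depth): 384x512x3 uint8, red, green, blue; 384x512 float32, mm along the optical axis (not along the pixel's ray), 0 where there is no reading.
- get_calibration(name): a dict with "camera_matrix" (3x3 intrinsics, pixels), "position" and "orientation" of the camera in the world; the wrist camera has in their place "hand_eye" (4x4, takes a point from camera to tool coordinates, whose origin is the TCP and whose axes are the flange's). Camera axes: x right, y up, looking along -z (the intrinsics and any distortion apply to the point x, -y, -z); pixel columns grow to the right and rows downward; lengths in mm; the calibration is good to about 2 mm. A picture is of the moment at which its call begins: read the wrist's pose just before it. get_calibration takes no time and is no camera call.
- job_done(): hands the job in; it is judged then, once.
The state is a dict: "t": time; "joints": joint angles; "qvel": joint speeds; "tau": joint torques, N m; "eef_pos": TCP position; "tcp_rot": TCP orientation; "ft_force": force on the tool from outside, world axes, zero at the start; "moment": the same for the moment, N m; "opening": opening from 0.0 (shut) to 1.0 (fully open); "grip_force": force on a finger pad.
Only numpy, scipy, OpenCV 4.12 (cv2) and the standard library are available. Lean on these libraries where they do the work, as an engineer would, in place of code of your own. Each camera call takes 0.05 s, during which the arm holds its last target. There are 200 camera calls.

## Working session

There is one attempt and no reset: what is moved stays moved. The work goes in short steps, Python scripts to look and compute and a tool call to move; the robot and the scene stay as the last step left them, time stands still between calls to the robot, and variables do not carry over. Pictures are saved under pics/ and viewed, at most 10 in all, crops included, and the job is handed in when it is done.

Besides the shell and the picture viewer there is one more tool, called after "Emit:" by a JSON object that holds its "name" and its "arguments". arm_command: Moves the arm, as the interface text tells. Its arguments: {"type":"object","properties":{"rows":{"type":"array","items":{"type":"array","items":{"type":"array","items":{"type":"number","minimum":-1,"maximum":1}}}}},"required":["rows"]}

```bash
ls; mkdir -p pics; cat > h.py <<'E'
from cell import *
import numpy as np, cv2
from scipy.spatial.transform import Rotation as R
def cam(name):
    s=state(); im,d=read_camera(name); c=get_calibration(name)
    return s,im,d,c
def pose(c,s):
    if 'hand_eye' in c:
        H=np.array(c['hand_eye']); Rt=R.from_euler('xyz',s['tcp_rot']).as_matrix()
        return Rt@H[:3,:3], Rt@H[:3,3]+np.array(s['eef_pos'])
    return np.array(c['orientation']) if np.array(c['orientation']).shape==(3,3) else R.from_euler('xyz',c['orientation']).as_matrix(), np.array(c['position'])
def cloud(d,c,s):
    K=np.array(c['camera_matrix']); h,w=d.shape
    u,v=np.meshgrid(np.arange(w),np.arange(h))
    P=np.stack([(u-K[0,2])/K[0,0]*d,-(v-K[1,2])/K[1,1]*d,-d],-1)
    A,t=pose(c,s); return P@A.T+t
E
python3 - <<'E'
from h import *
print(state())
for n in('scene','top'):
    s,im,d,c=cam(n); print(n,c)
    cv2.imwrite(f'pics/{n}0.png',im[...,::-1]); np.savez(f'{n}0.npz',im=im,P=cloud(d,c,s),d=d)
E
```

```text
pics
{'t': 0.0, 'joints': array([-1.24757226e+00,  4.91549992e-01,  1.55947274e+00,  3.29797016e-05,
        1.09165937e+00, -1.05591113e-01]), 'qvel': array([ 0.00278373, -0.0014839 ,  0.00064093, -0.00076407, -0.00136064,
        0.0001573 ]), 'tau': array([ 1.32789346e-04, -6.12635636e+01, -2.58184683e+01,  6.92254887e-02,
        4.82041959e-02, -2.83313716e-05]), 'eef_pos': array([ 259.88654171, -568.36232794,  404.15955119]), 'tcp_rot': array([-3.14051236e+00, -1.43908359e-04,  4.28799878e-01]), 'ft_force': array([-0.17076919, -0.84157378, -0.59172396]), 'moment': array([-0.01234611,  0.04514359, -0.02590582]), 'grip_force': 0.0, 'opening': 1.0050228400222796}
scene {'camera_matrix': array([[363.86529656,   0.        , 251.94895422],
       [  0.        , 363.86529656, 197.0807686 ],
       [  0.        ,   0.        ,   1.        ]]), 'position': array([  6.89067919, 928.65054059, 644.94839326]), 'orientation': array([ 1.08238543,  0.01259351, -2.48048412])}
top {'camera_matrix': array([[456.534284  ,   0.        , 257.13078937],
       [  0.        , 456.534284  , 188.51716807],
       [  0.        ,   0.        ,   1.        ]]), 'position': array([ 352.06699143,  221.5654958 , 1271.00100942]), 'orientation': array([ 1.93969439e-01,  7.93714288e-04, -1.54551030e+00])}
```

View pics/scene0.png

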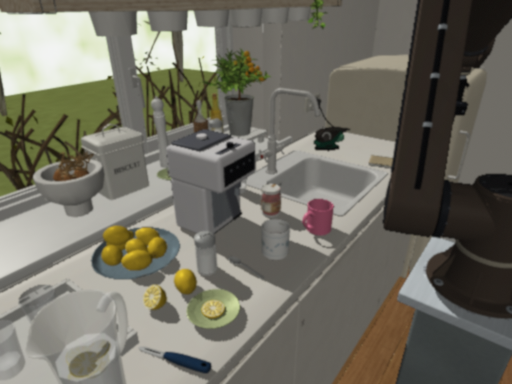

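View pics/top0.png

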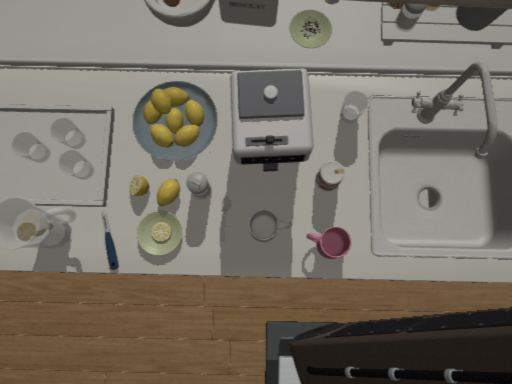

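The scene view shows the dispenser (210,180), white mug (276,238), pink mug (318,218), jam jar (271,199), sugar shaker (205,252) and saucer (213,308). In the top view the white mug is at (264,225), with its handle on the right, and the pink one is at (333,241). The white mug fits: it is in front of the dispenser and its handle points right. I'll confirm it in an enlarged crop.

```bash
python3 - <<'E'
from h import *
a=np.load('top0.npz'); im=a['im'];P=a['P']
cv2.imwrite('pics/topcrop.png',cv2.resize(im[60:280,170:370,::-1],None,fx=2.7,fy=2.7,interpolation=cv2.INTER_CUBIC))
for n,(u,v) in dict(mugin=(264,225),tab=(270,140),track1=(250,140),track2=(286,140),lid=(270,85),headF=(270,156),sugar=(199,182),jam=(331,175),saucer=(160,233),wt=(300,210),pink=(333,241)).items(): print(n,P[v,u].round(0))
# head top: z 276..290
m=(P[...,2]>276)&(P[...,2]<296)&(P[...,0]>400); 
pts=P[m][:,:2]; r=cv2.minAreaRect(pts.astype(np.float32)); print('head',len(pts),r, cv2.boxPoints(r).round(0).tolist())
# mug rim
lo=P[225,264]
m=(P[...,2]>84)&(P[...,2]<97)&(np.hypot(P[...,0]-lo[0],P[...,1]-lo[1])<70)
q=P[m]; (c,rad)=cv2.minEnclosingCircle(q[:,:2].astype(np.float32)); print('rim',len(q),c,rad,q[:,2].mean())
m=(P[...,2]>15)&(np.hypot(P[...,0]-lo[0],P[...,1]-lo[1])<100); q=P[m]; print('mug ext',q.min(0),q.max(0))
for b in range(10,100,10):
    k=q[(q[:,2]>b)&(q[:,2]<b+10)]
    if len(k): print(b,len(k),k.mean(0).round(),k.min(0).round(),k.max(0).round())
E
```

```text
mugin [497. 207.   7.]
tab [653. 201. 301.]
track1 [655. 246. 289.]
track2 [657. 165. 289.]
lid [785. 204. 296.]
headF [628. 200. 258.]
sugar [591. 378. 120.]
jam [623.  35. 101.]
saucer [467. 493.  13.]
wt [543. 107.  -1.]
pink [458.  16.   5.]
head 6190 ((732.0204467773438, 6.7205810546875), (211.1717529296875, 575.9091796875), 0.2192690521478653) [[625.0, 294.0], [628.0, -282.0], [839.0, -281.0], [837.0, 295.0]]
rim 152 (490.7322998046875, 199.45758056640625) 48.762718200683594 89.73262848560933
mug ext [450.25625845 136.1952786   15.0817359 ] [530.31224838 247.36730291  95.5547832 ]
10 28 [509. 206.  18.] [452. 174.  15.] [527. 243.  20.]
20 29 [502. 201.  25.] [452. 155.  20.] [526. 245.  30.]
30 36 [501. 203.  34.] [451. 150.  31.] [527. 243.  39.]
40 19 [505. 195.  45.] [453. 143.  41.] [526. 243.  50.]
50 28 [496. 202.  54.] [452. 138.  50.] [527. 238.  60.]
60 25 [505. 194.  65.] [451. 136.  60.] [528. 245.  70.]
70 66 [495. 183.  75.] [450. 139.  70.] [528. 245.  80.]
80 120 [496. 193.  86.] [452. 148.  80.] [530. 247.  90.]
90 71 [486. 210.  92.] [451. 169.  90.] [529. 247.  96.]
```

View pics/topcrop.png

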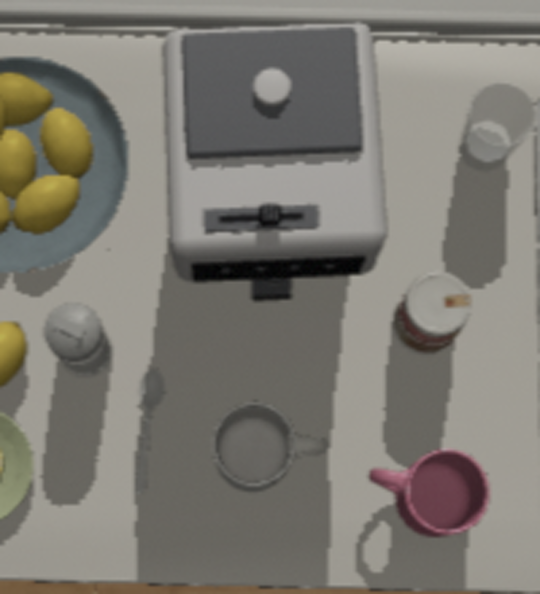

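The crop confirms it: the white mug is at crop (255,445) with its handle to the right. The tab is at (270,214) and the spoon at about (150,390–460) along the shadow edge. Next I'll fit the poses.

```bash
python3 - <<'E'
from h import *
from scipy.optimize import least_squares
a=np.load('top0.npz'); im=a['im'].astype(int);P=a['P']; X,Y,Z=P[...,0],P[...,1],P[...,2]
m=(Z>276)&(Z<298)&(X>600)&(X<860)&(Y>80)&(Y<330)
r=cv2.minAreaRect(P[m][:,:2].astype(np.float32)); print('head',m.sum(),r,cv2.boxPoints(r).round(1).tolist())
# lid edges by colour dark, z 290-300
g=im.sum(-1)
m2=m&(g<330)&(Z>288)&(X>690); r=cv2.minAreaRect(P[m2][:,:2].astype(np.float32)); print('lid',r)
m3=(Z>296.5)&(Z<306)&(X>630)&(X<680)&(Y>100)&(Y<300); print('tab',m3.sum(),P[m3].mean(0),P[m3].min(0),P[m3].max(0))
# mug rim
m4=(Z>82)&(Z<98)&(X>440)&(X<540)&(Y>155)&(Y<260)
q=P[m4][:,:2]
f=least_squares(lambda p:np.hypot(q[:,0]-p[0],q[:,1]-p[1])-p[2],[490,205,40],loss='soft_l1'); print('rim',f.x)
# handle
m5=(Z>30)&(Z<90)&(X>440)&(X<540)&(Y>100)&(Y<158); print('handle',P[m5].mean(0),P[m5][:,1].min())
# circles of others
for n,(lo,hi,cx,cy,rr) in dict(sugar=(60,130,591,378,60),jam=(85,110,623,35,60),saucer=(8,40,467,493,90)).items():
    k=(Z>lo)&(Z<hi)&(np.hypot(X-cx,Y-cy)<rr); print(n,cv2.minEnclosingCircle(P[k][:,:2].astype(np.float32)))
k=(Z>4)&(Z<16)&(X>430)&(X<610)&(Y>250)&(Y<340); print('spoon',k.sum(),P[k].mean(0) if k.any() else '', P[k].min(0),P[k].max(0))
print(P[204,225],P[230,223])
b=np.load('scene0.npz'); P=b['P'];k=(P[...,2]>4)&(P[...,2]<14)&(P[...,0]>430)&(P[...,0]<610)&(P[...,1]>260)&(P[...,1]<340); print('spoonS',k.sum(),P[k].mean(0),P[k].min(0),P[k].max(0))
k=(P[...,2]>250)&(P[...,2]<275)&(P[...,0]>600)&(P[...,0]<850)&(P[...,1]>80)&(P[...,1]<330)
print('headS',cv2.minAreaRect(P[k][:,:2].astype(np.float32)))
E
```

```text
head 6231 ((730.883056640625, 200.3478546142578), (203.36431884765625, 180.99961853027344), 3.993929147720337) [[623.0999755859375, 283.5], [635.7999877929688, 103.0], [838.5999755859375, 117.19999694824219], [826.0, 297.70001220703125]]
lid ((762.9058227539062, 203.41928100585938), (116.42439270019531, 148.66099548339844), 3.306303024291992)
tab 51 [655.63680683 201.95696687 300.79121932] [648.92291422 192.46982131 296.8467001 ] [663.74943484 210.46904125 304.48150371]
rim [490.55940281 208.33831985  38.72159391]
handle [492.66956751 146.60393186  70.1503399 ] 136.19527860378693
sugar ((593.32421875, 385.4703674316406), 28.407283782958984)
jam ((631.4130249023438, 31.418231964111328), 32.31620407104492)
saucer ((482.69085693359375, 504.2840576171875), 79.84575653076172)
spoon 253 [513.15445466 306.53048316   6.58401425] [430.84626093 250.07099347   4.02280857] [609.71392226 339.58113124  15.33470998]
[554.32265292 318.02211894   3.62212876] [480.3187174  320.16392908  10.95687081]
spoonS 125 [520.18088318 319.38738294   7.47748368] [451.98484211 285.72537772   4.00466471] [588.23505695 332.95664471  13.18609302]
headS ((688.4562377929688, 249.53225708007812), (261.83843994140625, 132.4300079345703), 44.46305847167969)
```

Emit:
{"name": "arm_command", "arguments": {"rows": [[[0.2,-0.2,-0.3,0,0,0.02,-1],[0.35,-0.35,-0.6,0,0,0.038,-1],[0.5,-0.55,-0.85,0,0,0.058,-1],[0.7,-0.8,-1,0,0,0.058,-1],[0.7,-0.8,-1,0,0,0.058,-1],[0.7,-0.8,-1,0,0,0.058,-1]]]}}

```text
t: 0.6
eef_pos: [305.9, -412.0, 558.5]
tcp_rot: [3.138, -0.002, 0.066]
ft_force: [-0.5, 0.3, 0.1]
opening: 0.636
grip_force: 0.0
```

```bash
python3 - <<'E'
from h import *
s=state(); print(s['t'],s['eef_pos'],s['tcp_rot'],s['joints'],s['opening']); print(get_calibration('wrist')['hand_eye'])
E
```

```text
0.6 [ 305.88740534 -412.01872504  558.48222635] [ 3.13790497e+00 -2.37258237e-03  6.59310940e-02] [-1.06103672e+00  2.00340342e-01  1.58984935e+00  5.73501208e-04
  1.34705381e+00  4.43706854e-01] 0.6358681048831599
[[-1.25026671e-03  9.59326695e-01  2.82295464e-01  7.90964808e+01]
 [ 9.99999189e-01  1.26750709e-03  1.21547525e-04  3.42766519e-01]
 [-2.41207716e-04  2.82295387e-01 -9.59327502e-01  1.94363227e+01]
 [ 0.00000000e+00  0.00000000e+00  0.00000000e+00  1.00000000e+00]]
```

Emit:
{"name": "arm_command", "arguments": {"rows": [[[0.09,-0.12,0,0,0,-0.019,-1],[0.18,-0.24,0,0,0,-0.038,-1],[0.27,-0.36,0,0,0,-0.057,-1],[0.36,-0.48,0,0,0,-0.076,-1],[0.45,-0.6,0,0,0,-0.095,-1],[0.54,-0.72,0,0,0,-0.114,-1],[0.63,-0.84,0,0,0,-0.133,-1],[0.73,-0.95,0,0,0,-0.152,-1],[0.73,-0.95,0,0,0,-0.17,-1]]]}}

```text
t: 1.35
eef_pos: [407.0, -264.5, 554.2]
tcp_rot: [-3.141, -0.001, 1.141]
ft_force: [-0.3, -0.1, 0.2]
opening: 0.024
grip_force: 0.0
```

Emit:
{"name": "arm_command", "arguments": {"rows": [[[0.12,0.03,0,0,0,-0.019,-1],[0.24,0.06,0,0,0,-0.038,-1],[0.36,0.09,0,0,0,-0.057,-1],[0.48,0.12,0,0,0,-0.076,-1],[0.6,0.15,0,0,0,-0.095,-1],[0.72,0.18,0,0,0,-0.114,-1],[0.84,0.2,0,0,0,-0.133,-1],[0.95,0.22,0,0,0,-0.152,-1],[0.95,0.22,0,0,0,-0.17,-1]]]}}

```text
t: 2.1
eef_pos: [497.3, -149.9, 553.9]
tcp_rot: [-3.142, -0.001, 2.208]
ft_force: [-0.7, -1.3, -0.2]
opening: 0.002
grip_force: 0.0
```

Emit:
{"name": "arm_command", "arguments": {"rows": [[[0.08,0.12,0,0,0,-0.019,-1],[0.16,0.24,0,0,0,-0.038,-1],[0.24,0.36,0,0,0,-0.057,-1],[0.32,0.48,0,0,0,-0.076,-1],[0.4,0.6,0,0,0,-0.095,-1],[0.48,0.72,0,0,0,-0.114,-1],[0.56,0.84,0,0,0,-0.133,-1],[0.62,0.95,0,0,0,-0.152,-1],[0.68,0.99,0,0,0,-0.16,-1],[0.68,0.99,0,0,0,-0.16,-1]]]}}

```text
t: 2.93
eef_pos: [556.3, 20.0, 553.8]
tcp_rot: [3.141, -0.001, -3.073]
ft_force: [0.4, -0.6, 0.4]
opening: 0.005
grip_force: 0.0
```

Emit:
{"name": "arm_command", "arguments": {"rows": [[[-0.2,0.25,0,0,0,0,-1],[-0.4,0.5,0,0,0,0,-1],[-0.6,0.74,0,0,0,0,-1],[-0.73,0.92,0,0,0,0,-1],[-0.73,0.92,0.0,0,0,0,-1],[-0.73,0.92,0.0,0,0,0,-1]]]}}

```text
t: 3.43
eef_pos: [657.6, 164.7, 552.7]
tcp_rot: [-3.141, -0.002, -3.077]
ft_force: [-0.1, -0.3, -0.3]
opening: 0.003
grip_force: 0.0
```

```bash
python3 - <<'E'
from h import *
s,im,d,c=cam('wrist'); P=cloud(d,c,s); X,Y,Z=P[...,0],P[...,1],P[...,2]
print(s['eef_pos'],s['tcp_rot'],s['joints'])
cv2.imwrite('pics/w1.png',im[...,::-1]); np.savez('w1.npz',im=im,P=P)
g=im.astype(int).sum(-1)
m=(Z>296)&(Z<306)&(X>630)&(X<685)&(Y>150)&(Y<260); print('tab',m.sum(),P[m].mean(0),P[m].min(0),P[m].max(0))
m=(Z>276)&(Z<290)&(X>560)&(Y>80)&(Y<320)
q=P[m]; r=cv2.minAreaRect(q[:,:2].astype(np.float32));print('top',r,np.percentile(q[:,2],[10,50,90]))
E
```

```text
[657.6383823  164.74119667 552.71960237] [-3.14133847e+00 -2.22182166e-03 -3.07696915e+00] [ 1.48104123e-01  4.78378668e-01  1.19050440e+00 -6.83456248e-05
  1.47494486e+00 -1.48730938e+00]
tab 346 [656.12966825 199.93174853 300.78761084] [648.92360698 191.35438914 296.37025394] [664.53648984 209.37189039 303.9975331 ]
top ((718.0638427734375, 197.06497192382812), (173.8636016845703, 178.56436157226562), 3.691056966781616) [281.18178984 284.36311062 286.73316423]
```

View pics/w1.png

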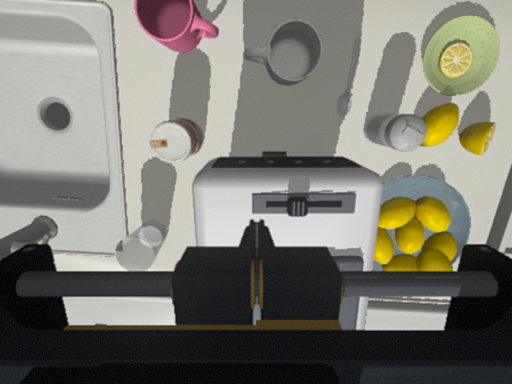

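Emit:
{"name": "arm_command", "arguments": {"rows": [[[0,0,0.15,0,0,0,-1],[0,0,0.3,0,0,0,-1],[0,0,0.42,0,0,0,-1],[0,0,0.47,0,0,0,-1],[0,0,0.47,0,0,0,-1],[0,0,0.47,0,0,0,-1]]]}}

```text
t: 3.98
eef_pos: [656.2, 162.2, 485.2]
tcp_rot: [-3.141, 0.001, -3.079]
ft_force: [-0.3, -0.2, 1.1]
opening: 0.004
grip_force: 0.0
```

Emit:
{"name": "arm_command", "arguments": {"rows": [[[0,0.03,0,0,0,0,-1],[0,0.06,0,0,0,0,-1],[0,0.09,0,0,0,0,-1],[0,0.12,0,0,0,0,-1],[0,0.15,0,0,0,0,-1],[0,0.18,0,0,0,0,-1],[0,0.2,0,0,0,0,-1],[0,0.2,0,0,0,0,-1]]]}}

```text
t: 4.65
eef_pos: [654.2, 194.0, 484.2]
tcp_rot: [3.142, 0.0, -3.077]
ft_force: [-0.8, -0.2, 0.0]
opening: 0.006
grip_force: 0.0
```

Emit:
{"name": "arm_command", "arguments": {"rows": [[[0,0.02,0.015,0,0,0,-1],[0,0.04,0.015,0,0,0,-1],[0,0.06,0.015,0,0,0,-1],[0,0.08,0.015,0,0,0,-1],[0,0.08,0.015,0,0,0,-1]]]}}

```text
t: 5.07
eef_pos: [653.5, 205.7, 482.2]
tcp_rot: [3.141, 0.001, -3.077]
ft_force: [-0.4, -0.1, 3.1]
opening: 0.005
grip_force: 1.1
```

```bash
python3 - <<'E'
from h import *
s,im,d,c=cam('wrist'); P=cloud(d,c,s); print(s['eef_pos'],s['ft_force'],s['tau'][0])
cv2.imwrite('pics/w2.png',cv2.resize(im[100:300,180:400,::-1],None,fx=2.5,fy=2.5))
E
```

```text
[653.52665051 205.69686965 482.16007441] [-0.36389834 -0.07795427  3.11742773] 0.41020053438842297
```

View pics/w2.png

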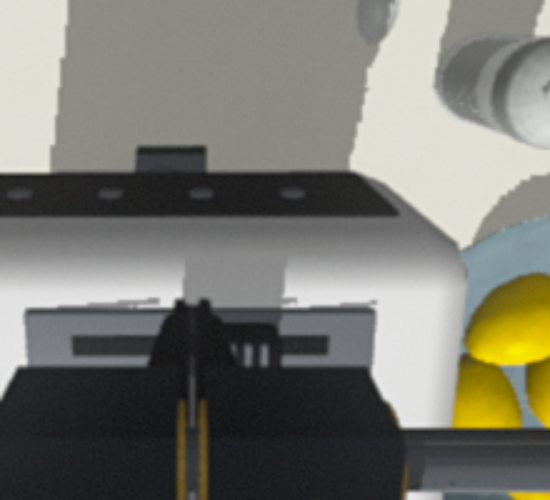

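The finger at crop (190,330) is touching the tab at (255,345). The tab has moved right in the picture (the dispenser's left) but isn't at its stop yet, so I'll keep pushing.

Emit:
{"name": "arm_command", "arguments": {"rows": [[[0,0.02,-0.005,0,0,0,-1],[0,0.04,-0.01,0,0,0,-1],[0,0.06,-0.01,0,0,0,-1],[0,0.07,-0.01,0,0,0,-1],[0,0.07,-0.01,0,0,0,-1]]]}}

```text
t: 5.53
eef_pos: [653.4, 212.4, 482.9]
tcp_rot: [-3.132, -0.002, -3.079]
ft_force: [-0.7, -27.2, 1.8]
opening: 0.006
grip_force: 13.9
```

```bash
python3 - <<'E'
from h import *
s=state(); print(s['eef_pos'],s['ft_force'],s['moment'],s['tau'][0])
E
```

```text
[653.4467749  212.40710558 482.9462988 ] [ -0.70007818 -27.19825922   1.80791032] [-4.9469529  -0.07811252 -0.14553961] 18.24558198451996
```

Emit:
{"name": "arm_command", "arguments": {"rows": [[[0,-0.06,0,0,0,0,-1],[0,-0.06,-0.2,0,0,0,-1],[0.2,-0.06,-0.4,0,0,0,-1],[0.45,-0.06,-0.5,0,0,0,-1],[0.7,-0.06,-0.5,0,0,0,-1],[0.9,-0.06,-0.5,0,0,0,-1],[0.9,-0.06,-0.5,0,0,0,-1]]]}}

```text
t: 6.12
eef_pos: [514.2, 198.1, 559.8]
tcp_rot: [3.141, 0.0, -3.076]
ft_force: [-0.5, 0.8, 0.6]
opening: 0.008
grip_force: 0.0
```

```bash
python3 - <<'E'
from h import *
s,im,d,c=cam('top'); P=cloud(d,c,s); X,Y,Z=P[...,0],P[...,1],P[...,2]
print(s['eef_pos'],s['tcp_rot'],s['joints'])
cv2.imwrite('pics/t2.png',cv2.resize(im[60:280,170:370,::-1],None,fx=2.7,fy=2.7,interpolation=cv2.INTER_CUBIC))
m3=(Z>296.5)&(Z<306)&(X>630)&(X<680)&(Y>100)&(Y<300); print('tab',m3.sum(),P[m3].mean(0),P[m3].min(0),P[m3].max(0))
E
```

```text
[514.22033397 198.12725806 559.82518558] [ 3.14097191e+00  3.46605156e-04 -3.07607455e+00] [ 2.47812492e-01  2.62346019e-01  1.50322189e+00  5.58224612e-04
  1.37557138e+00 -1.38861021e+00]<stdin>:5: RuntimeWarning: Mean of empty slice.
  ret = um.true_divide(
Traceback (most recent call last):
ValueError: zero-size array to reduction operation minimum which has no identity
```

View pics/t2.png

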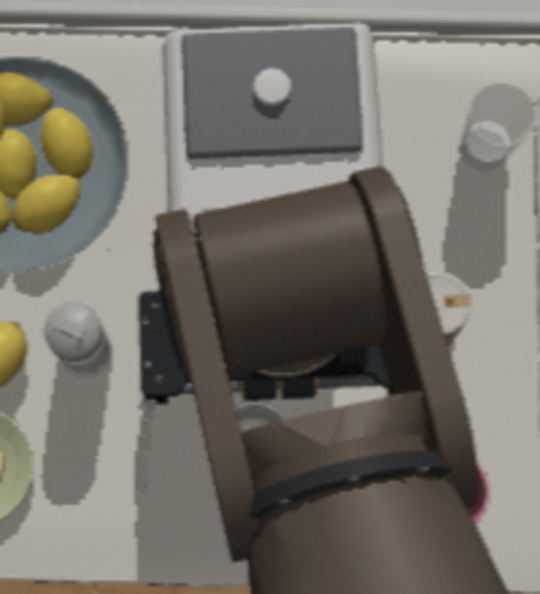

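```bash
python3 - <<'E'
from h import *
from scipy.optimize import least_squares
for n in('wrist','scene'):
    s,im,d,c=cam(n); P=cloud(d,c,s); X,Y,Z=P[...,0],P[...,1],P[...,2]
    m=(Z>295)&(Z<306)&(X>635)&(X<675)&(Y>150)&(Y<260); print(n,'tab',m.sum(), P[m].mean(0) if m.any() else '')
    if m.any(): print(P[m].min(0),P[m].max(0))
    m4=(Z>82)&(Z<98)&(X>440)&(X<540)&(Y>158)&(Y<260); q=P[m4][:,:2]; print(len(q))
    if len(q)>20:
        f=least_squares(lambda p:np.hypot(q[:,0]-p[0],q[:,1]-p[1])-p[2],[490,205,40],loss='soft_l1'); print('rim',f.x)
    m5=(Z>30)&(Z<90)&(X>440)&(X<540)&(Y>100)&(Y<158); print('handle',m5.sum(),P[m5].mean(0),P[m5][:,1].min())
    np.savez(n+'3.npz',im=im,P=P); cv2.imwrite(f'pics/{n}3.png',im[...,::-1])
E
```

```text
wrist tab 0 
426
rim [491.13680648 207.70299902  38.33449781]
handle 123 [493.02772945 146.95115218  70.70097649] 135.02933485249974
scene tab 28 [653.86966564 229.34203    299.98373355]
[647.56758918 219.04140278 295.17174134] [663.42869886 236.74809226 303.49841919]
197
rim [492.41284041 211.5140422   38.62366777]
handle 12 [492.63392544 149.01285397  74.96664179] 136.5608947306423
```

View pics/scene3.png

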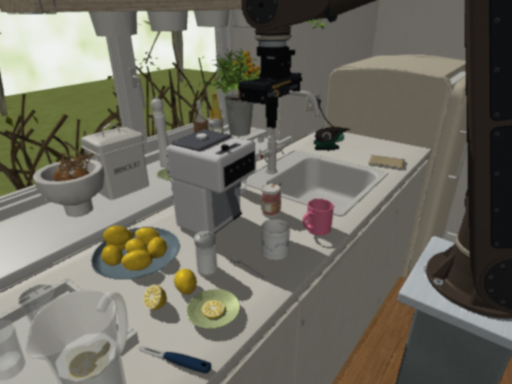

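The tab now reads about y = 226 after removing the scene camera's bias, 26 mm from where it started. That matches the 27 N at the stop, so the lock is open. Next I'll go behind the mug.

Emit:
{"name": "arm_command", "arguments": {"rows": [[[0.2,0.04,0.1,0,0,0.013,0.05],[0.42,0.09,0.2,0,0,0.026,0.05],[0.65,0.14,0.4,0,0,0.026,0.05],[0.87,0.19,0.67,0,0,0.026,0.05],[0.87,0.19,0.67,0,0,0.026,0.05],[0.87,0.19,0.67,0,0,0.026,0.05]]]}}

```text
t: 6.77
eef_pos: [385.7, 218.5, 455.4]
tcp_rot: [-3.139, -0.005, 3.044]
ft_force: [0.9, -0.1, 0.9]
opening: 0.371
grip_force: 0.0
```

Emit:
{"name": "arm_command", "arguments": {"rows": [[[0,0,0.2,0,-0.014,0,0.05],[0,0,0.4,0,-0.028,0,0.05],[0,0,0.6,0,-0.042,0,0.05],[0,0,0.8,0,-0.042,0,0.05],[0,0,1,0,-0.042,0,0.05],[0,0,1,0,-0.042,0,0.05],[0,0,1,0,-0.042,0,0.05]]]}}

```text
t: 7.35
eef_pos: [388.4, 218.3, 307.5]
tcp_rot: [-3.14, 0.262, 3.042]
ft_force: [0.2, 0.5, -1.2]
opening: 0.524
grip_force: 0.0
```

```bash
cat > goal.py <<'E'
from h import *
import sys
# usage: tipx tipy tipz : shift in tool units to bring tip there with present orientation
s=state(); A=R.from_euler('xyz',s['tcp_rot']).as_matrix(); p=np.array(s['eef_pos'])
tip=p+190*A[:,2]; print('tip',tip.round(1),'tcp',p.round(1),'q',s['joints'].round(2),'lean',np.degrees(np.arcsin(A[0,2])).round(1),'open',s['opening'],'F',s['ft_force'].round(1),'grip',s['grip_force'])
print('xt',A[:,0].round(3))
if len(sys.argv)>3: print('shift',(A.T@(np.array(list(map(float,sys.argv[1:4])))-tip)/150).round(3))
E
python3 goal.py 431 213.6 30
```

```text
tip [437.3 213.1 124. ] tcp [388.4 218.3 307.5] q [ 0.39  0.37  2.13 -0.3   0.42 -0.82] lean 14.9 open 0.5235653548137787 F [ 0.2  0.5 -1.2] grip 0.0
xt [-0.961  0.096 -0.259]
shift [ 0.203 -0.     0.594]
```

Emit:
{"name": "arm_command", "arguments": {"rows": [[[0.2,0,0.1,0,0,0,0.05],[0.2,0,0.25,0,0,0,0.05],[0.2,0,0.4,0,0,0,0.05],[0.2,0,0.52,0,0,0,0.05],[0.2,0,0.59,0,0,0,0.05],[0.2,0,0.59,0,0,0,0.05],[0.2,0,0.59,0,0,0,0.05]]]}}

```text
t: 7.93
eef_pos: [382.1, 218.8, 215.8]
tcp_rot: [-3.141, 0.267, 3.042]
ft_force: [0.7, 0.5, 0.4]
opening: 0.527
grip_force: 0.0
```

```bash
python3 goal.py 450 211.7 30
python3 - <<'E'
from h import *
s,im,d,c=cam('wrist'); cv2.imwrite('pics/w4.png',im[...,::-1])
E
```

```text
tip [431.9 213.8  32.5] tcp [382.1 218.8 215.8] q [ 0.39  0.56  2.22 -0.78  0.18 -0.33] lean 15.2 open 0.5267730333380045 F [0.7 0.5 0.4] grip 0.0
xt [-0.96   0.096 -0.263]
shift [-0.113 -0.002  0.048]
```

View pics/w4.png

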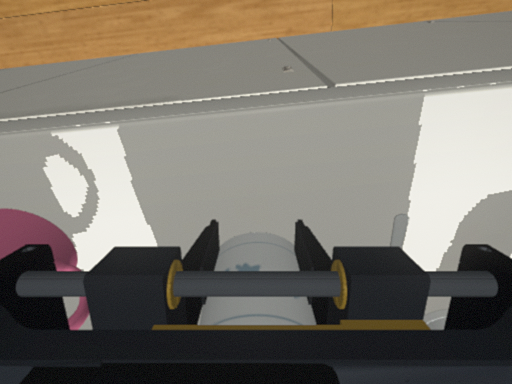

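Emit:
{"name": "arm_command", "arguments": {"rows": [[[-0.05,0,0.014,0,0,0,0.05],[-0.1,0,0.027,0,0,0,0.05],[-0.14,0,0.038,0,0,0,0.05],[-0.18,0,0.05,0,0,0,0.05],[-0.22,0,0.06,0,0,0,0.05],[-0.26,0,0.07,0,0,0,0.05],[-0.3,0,0.08,0,0,0,0.05],[-0.34,0,0.093,0,0,0,0.05],[-0.38,0,0.103,0,0,0,0.05],[-0.38,0,0.103,0,0,0,0.05]]]}}

```text
t: 8.82
eef_pos: [440.6, 212.9, 216.3]
tcp_rot: [3.14, 0.267, 3.042]
ft_force: [0.2, -0.6, -0.3]
opening: 0.526
grip_force: 0.0
```

```bash
python3 goal.py 540 203 32
python3 - <<'E'
from h import *
for n in ('scene',):
    s,im,d,c=cam(n);P=cloud(d,c,s); X,Y,Z=P[...,0],P[...,1],P[...,2]
    m=(Z>20)&(Z<98)&(X>440)&(X<620)&(Y>215)&(Y<275)&(im.astype(int).sum(-1)>300); q=P[m]; print(len(q), 'left edge y',np.percentile(q[:,1],98), 'x at it',np.median(q[q[:,1]>np.percentile(q[:,1],90),0]))
E
```

```text
tip [490.5 208.1  33. ] tcp [440.6 212.9 216.3] q [ 0.33  0.59  2.1  -0.5   0.23 -0.67] lean 15.2 open 0.5263391744002165 F [ 0.2 -0.6 -0.3] grip 0.011345472717039229
xt [-0.96   0.096 -0.264]
shift [-0.318 -0.001  0.094]
193 left edge y 247.71586950775298 x at it 531.7770359722639
```

Emit:
{"name": "arm_command", "arguments": {"rows": [[[-0.04,0,0.01,0,0,0,0.05],[-0.08,0,0.022,0,0,0,0.05],[-0.12,0,0.034,0,0,0,0.05],[-0.16,0,0.046,0,0,0,0.05],[-0.2,0,0.057,0,0,0,0.05],[-0.24,0,0.068,0,0,0,0.05],[-0.28,0,0.08,0,0,0,0.05],[-0.32,0,0.094,0,0,0,0.05],[-0.32,0,0.094,0,0,0,0.05]]]}}

```text
t: 9.62
eef_pos: [490.6, 207.8, 213.5]
tcp_rot: [3.141, 0.265, 3.042]
ft_force: [-0.3, -0.3, -0.3]
opening: 0.523
grip_force: 0.0
```

```bash
python3 goal.py 570 199.5 33
python3 - <<'E'
from h import *
from scipy.optimize import least_squares
for n in('scene','top'):
    s,im,d,c=cam(n);P=cloud(d,c,s); X,Y,Z=P[...,0],P[...,1],P[...,2]
    m=(Z>84)&(Z<98)&(X>530)&(X<640)&(Y>165)&(Y<260)&(im.astype(int).sum(-1)>300); q=P[m][:,:2]; print(n,len(q))
    if len(q)>15:
        f=least_squares(lambda p:np.hypot(q[:,0]-p[0],q[:,1]-p[1])-38.5,[582,200],loss='soft_l1'); print('rim',f.x)
    cv2.imwrite(f'pics/{n}5.png',im[...,::-1])
    if n=='scene': cv2.imwrite('pics/s5c.png',cv2.resize(im[110:290,150:350,::-1],None,fx=3,fy=3))
E
```

```text
tip [540.1 202.9  30.1] tcp [490.6 207.8 213.5] q [ 0.29  0.63  2.   -0.36  0.29 -0.85] lean 15.1 open 0.5234236167085086 F [-0.3 -0.3 -0.3] grip 0.03052031790048204
xt [-0.96   0.096 -0.262]
shift [-0.198 -0.003  0.034]
scene 5
top 46
rim [579.62318486 200.32970855]
```

View pics/s5c.png

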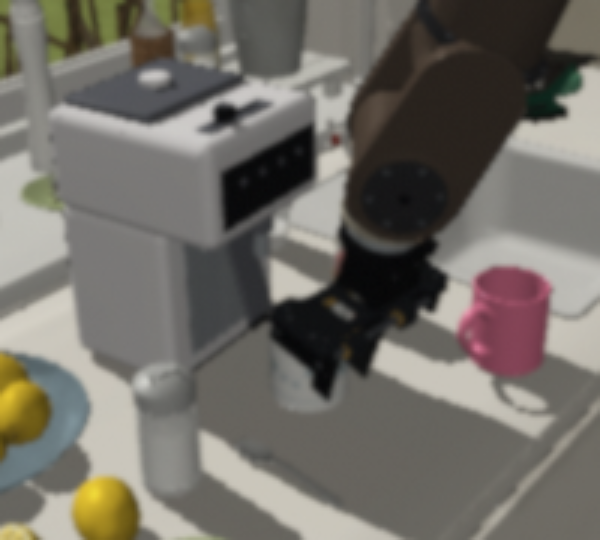

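The mug stands upright at crop (305,375) between the fingertips. The tab at (225,112) is at its left end and the bystanders haven't moved. I'll lean back a little more while pushing on.

Emit:
{"name": "arm_command", "arguments": {"rows": [[[-0.005,0,0.008,0,-0.0025,0,0.05],[-0.01,0,0.015,0,-0.005,0,0.05],[-0.015,0,0.023,0,-0.0075,0,0.05],[-0.02,0,0.03,0,-0.01,0,0.05],[-0.025,0,0.038,0,-0.0125,0,0.05],[-0.03,0,0.046,0,-0.015,0,0.05],[-0.036,0,0.054,0,-0.0175,0,0.05],[-0.041,0,0.061,0,-0.0195,0,0.05],[-0.041,0,0.061,0,-0.0195,0,0.05]]]}}

```text
t: 10.47
eef_pos: [497.3, 207.0, 205.8]
tcp_rot: [-3.141, 0.386, 3.043]
ft_force: [-1.9, 0.5, -0.7]
opening: 0.527
grip_force: 1.1
```

```bash
python3 goal.py 592 197.8 33
```

```text
tip [568.4 199.9  29.8] tcp [497.3 207.  205.8] q [ 0.29  0.65  2.01 -0.85  0.19 -0.36] lean 22.0 open 0.5274909285182307 F [-1.9  0.5 -0.7] grip 1.0728410653973697
xt [-0.922  0.091 -0.376]
shift [-0.154  0.002  0.04 ]
```

Emit:
{"name": "arm_command", "arguments": {"rows": [[[-0.025,0,0.008,0,0,0,0.05],[-0.05,0,0.015,0,0,0,0.05],[-0.075,0,0.02,0,0,0,0.05],[-0.1,0,0.027,0,0,0,0.05],[-0.12,0,0.034,0,0,0,0.05],[-0.12,0,0.034,0,0,0,0.05],[-0.12,0,0.034,0,0,0,0.05]]]}}

```text
t: 11.05
eef_pos: [516.0, 205.2, 208.2]
tcp_rot: [-3.141, 0.386, 3.043]
ft_force: [-1.3, 0.1, -2.4]
opening: 0.522
grip_force: 1.4
```

```bash
python3 goal.py 592 197.8 33
python3 - <<'E'
from h import *
from scipy.optimize import least_squares
for n in('scene','top'):
    s,im,d,c=cam(n);P=cloud(d,c,s); X,Y,Z=P[...,0],P[...,1],P[...,2]
    m=(Z>15)&(Z<88)&(X>550)&(X<680)&(Y>150)&(Y<260)&(im.astype(int).sum(-1)>300); q=P[m]; print(n,len(q),q.min(0),q.max(0))
    if n=='scene': 
        cv2.imwrite('pics/s6c.png',cv2.resize(im[110:290,150:350,::-1],None,fx=3,fy=3))
E
```

```text
tip [587.1 198.1  32.2] tcp [516.  205.2 208.2] q [ 0.28  0.65  1.97 -0.73  0.21 -0.5 ] lean 22.0 open 0.5219161381758305 F [-1.3  0.1 -2.4] grip 1.3801210983729106
xt [-0.922  0.092 -0.376]
shift [-0.032  0.001  0.007]
scene 199 [577.52803314 187.65631578  15.0627359 ] [640.01223708 240.81103844  75.95284267]
top 24 [614.92722794 151.41401508  15.01274445] [652.92888636 216.25837571  87.99703598]
```

View pics/s6c.png

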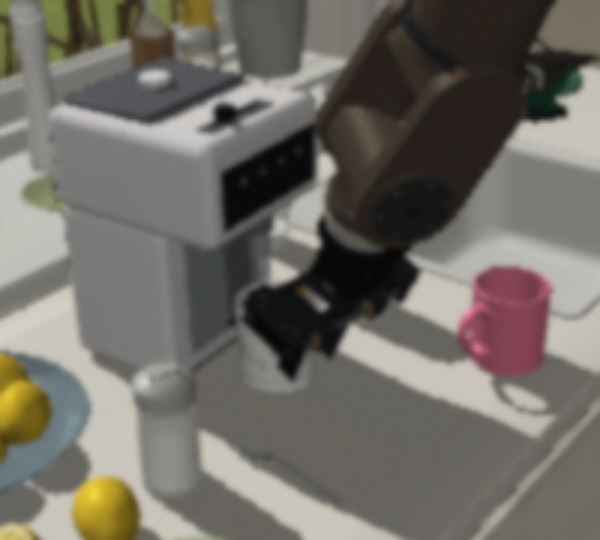

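The mug is upright at crop (275,350), under the head and against the paddle, with the hand clear. I'll take the last few millimetres by force.

Emit:
{"name": "arm_command", "arguments": {"rows": [[[-0.01,0,0.003,0,0,0,0.05],[-0.02,0,0.006,0,0,0,0.05],[-0.025,0,0.008,0,0,0,0.05],[-0.025,0,0.008,0,0,0,0.05],[-0.025,0,0.008,0,0,0,0.05],[-0.025,0,0.008,0,0,0,0.05]]]}}

```text
t: 11.65
eef_pos: [520.1, 204.8, 208.7]
tcp_rot: [-3.142, 0.387, 3.043]
ft_force: [-2.5, 0.6, -1.3]
opening: 0.527
grip_force: 1.8
```

```bash
python3 goal.py 594 197.6 33
```

```text
tip [591.4 197.7  32.7] tcp [520.1 204.8 208.7] q [ 0.28  0.66  1.96 -0.71  0.22 -0.53] lean 22.0 open 0.5270157171523046 F [-2.5  0.6 -1.3] grip 1.792178356072327
xt [-0.922  0.092 -0.377]
shift [-0.017  0.001  0.005]
```

Emit:
{"name": "arm_command", "arguments": {"rows": [[[-0.007,0,0.002,0,0,0,0.05],[-0.014,0,0.005,0,0,0,0.05],[-0.014,0,0.005,0,0,0,0.05],[-0.014,0,0.005,0,0,0,0.05],[-0.014,0,0.005,0,0,0,0.05]]]}}

```text
t: 12.07
eef_pos: [522.3, 204.6, 208.7]
tcp_rot: [-3.142, 0.386, 3.043]
ft_force: [-3.7, 1.2, -2.6]
opening: 0.525
grip_force: 2.0
```

```bash
python3 goal.py 596 197.4 33
python3 - <<'E'
from h import *
F=[]
for i in range(4):
    s,im,d,c=cam(['wrist','scene','top','scene'][i]); F.append(s['ft_force']); P=cloud(d,c,s)
    if i==2:
        X,Y,Z=P[...,0],P[...,1],P[...,2]
        m=(Z>40)&(Z<96)&(X>560)&(X<640)&(Y>100)&(Y<260); print(m.sum(),P[m].min(0),P[m].max(0))
print(np.mean(F,0))
E
```

```text
tip [593.5 197.5  32.8] tcp [522.3 204.6 208.7] q [ 0.28  0.66  1.95 -0.69  0.22 -0.54] lean 22.0 open 0.5254565465120221 F [-3.7  1.2 -2.6] grip 2.031745438946473
xt [-0.922  0.092 -0.377]
shift [-0.016  0.001  0.005]
156 [593.02291084 121.12057253  41.92084066] [639.9837489  232.72735568  95.65333222]
[-3.51024934  0.74109401 -2.39515582]
```

Emit:
{"name": "arm_command", "arguments": {"rows": [[[-0.007,0,0.002,0,0,0,0.05],[-0.014,0,0.005,0,0,0,0.05],[-0.014,0,0.005,0,0,0,0.05],[-0.014,0,0.005,0,0,0,0.05],[-0.014,0,0.005,0,0,0,0.05]]]}}

```text
t: 12.68
eef_pos: [523.9, 204.4, 208.4]
tcp_rot: [-3.14, 0.385, 3.043]
ft_force: [-6.9, 2.3, -2.8]
opening: 0.526
grip_force: 3.8
```

```bash
python3 goal.py 596 197.4 33
```

```text
tip [594.8 197.2  32.3] tcp [523.9 204.4 208.4] q [ 0.27  0.66  1.95 -0.68  0.22 -0.55] lean 21.9 open 0.5256471963173632 F [-6.9  2.3 -2.8] grip 3.8476730477123056
xt [-0.922  0.091 -0.375]
shift [-0.009  0.002 -0.001]
```

```bash
python3 - <<'E'
from h import *
from scipy.optimize import least_squares
s,im,d,c=cam('scene');P=cloud(d,c,s); X,Y,Z=P[...,0],P[...,1],P[...,2]
for lo,hi in((8,35),(35,60),(8,70)):
    m=(Z>lo)&(Z<hi)&(X>575)&(X<650)&(Y>195)&(Y<250)&(im.astype(int).sum(-1)>300); q=P[m][:,:2]
    f=least_squares(lambda p:np.hypot(q[:,0]-p[0],q[:,1]-p[1])-40.5,[632,195],loss='soft_l1',f_scale=2); print(lo,len(q),f.x.round(1),np.sqrt(np.mean(f.fun**2)).round(2))
m=(Z>295)&(Z<306)&(X>635)&(X<675)&(Y>150)&(Y<260); print('tab',P[m].mean(0))
k=(Z>60)&(Z<130)&(np.hypot(X-593,Y-385)<45); print('sugar',cv2.minEnclosingCircle(P[k][:,:2].astype(np.float32)))
a=np.load('scene0.npz')['P'];k=(a[...,2]>60)&(a[...,2]<130)&(np.hypot(a[...,0]-593,a[...,1]-385)<45); print('sugar0',cv2.minEnclosingCircle(a[k][:,:2].astype(np.float32)))
print(state()['ft_force'],state()['qvel'].max())
E
```

```text
8 137 [634.5 195.7] 1.88
35 73 [633.8 195.1] 1.45
8 225 [634.4 195.5] 1.72
tab [654.22740967 229.24926914 300.07151466]
sugar ((593.5603637695312, 389.2059326171875), 28.737926483154297)
sugar0 ((593.792236328125, 389.46478271484375), 28.410898208618164)
[-6.98004716  2.13628342 -3.20412639] 0.001084917225622816
```

```bash
python3 -c "
from cell import *
print(job_done())"
```

```text
the job is handed in; nothing more can be done
None
```

I handed the job in with the lock tab against its left stop and the mug upright, about 10 mm from the nozzle axis. The fingertips hold it against the paddle with about 7 N and the hand is clear of the dispenser; the verdict was not shown to me.

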